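# Lock the test socket and throw the lever isolator

### The arm

A 6-joint arm with a two-finger parallel gripper is mounted at the origin on the work surface. World frame = base frame: x ahead of the robot, y to its left, z up, the work surface at z = 0. Lengths are in m, angles in degrees, forces in N, time in s.
With the tool pointing down it reaches from about 0.325 to 0.775 m from the base axis. Payload 5.5 kg.
Tool frame: the origin (TCP) lies between the finger pads; the fingertips stand 19 mm ahead of it and the grasp point (between the pads) is the TCP; z points along the fingers, y is the line along which they close (so a half turn about z gives the same grasp; the last joint's range is limited). The gripper opens to 85 mm and grips with 20 to 120 N. Pads are 22 mm wide; open, the fingers measure 114 mm over their backs; the gripper's body (76 mm by 85 mm) begins 54 mm behind the grasp point. The pads swing forward as they close: fully open they stand 13 mm farther back than shut.
Start: joints at [-69.826, 5.22, 70.514, -0, 104.267, -3.249], TCP at [0.239, -0.551, 0.25] pointing down, gripper open.
Joint ranges: [-164.24, 164.24], [-49.07, 125.15], [9.68, 141.18], [-86.29, 266.29], [3.28, 154.24], [-151.56, 151.56]. Speed limits (degrees/s): [147.25, 147.25, 172.46, 180, 180, 180].

### API

Orientations are given as [roll, pitch, yaw] about the fixed x, y, z axes, in that order (R = Rz(yaw) Ry(pitch) Rx(roll)).
In Python, from cell import bot, eoat, capture, camera_model, ticket gives the robot as it stands. Calls block until the motion is done:
- bot.reach(position, orientation): joint-space move of the TCP to a pose.
- bot.move_l(position, ori=None, vel=0.15, contact_N=None): straight line of the TCP; ori=None keeps the orientation; vel is the mean speed in m/s. With contact_N (N) it stops when the force on the tool has changed by that much, and returns True; else False.
- bot.movej(angles): joint-space move.
- eoat.gripper_open() and eoat.clamp(force=None): open the fingers fully, or close them until they stop; force is the grip in N (None keeps the last).
- bot.dwell(seconds).
- bot.inverse_kinematics(position, orientation): joint angles nearest the present ones, or None.
- capture(name): name is "side" or "top"; returns the picture (480x640x3 uint8, red, green, blue); there is no depth.
- camera_model(name): a dict with "intrinsics" (3x3 intrinsics, pixels), "rvec" (rotation vector, rad) and "tvec" (3), from world to camera coordinates, as OpenCV has them. Camera axes: x right, y down, z forward; pixel columns grow to the right and rows downward; lengths in m; the calibration is good to about 2 mm. A picture is of the moment at which its call begins. camera_model takes no time and is no camera call.
A pose or a line that the arm cannot do raises bot.PlanningError and nothing moves.
- ticket.sign_off(): hands the job in; it is judged then, once.
Readings, each from a call of its own:
- bot.get_t(): time.
- bot.get_qpos(): joint angles.
- bot.get_joint_velocities(): joint speeds.
- bot.get_joint_efforts(): joint torques, N m.
- bot.get_ee_pos(): TCP position.
- bot.get_ee_rot(): TCP orientation.
- bot.get_ft_force(): force on the tool from outside, world axes, zero at the start.
- bot.get_ft_torque(): the same for the moment, N m.
- bot.get_gripper_width(): finger opening in m.
- bot.get_finger_force(): force on a finger pad.
Only numpy, scipy, OpenCV 4.12 (cv2) and the standard library are available. Lean on these libraries where they do the work, as an engineer would, in place of code of your own. Each camera call takes 0.05 s, during which the arm holds its last target. There are 200 camera calls.

### The job

A lamp waits in the bench's test stand. With the isolator still off, turn the stand's black clamp knob clockwise through all its clicks to the last one, then throw the isolator's lever over from off and press it fully home into its on detent. Let go of everything, and leave the vise, bolt, disc holder and reflector undisturbed.

Things in the scene. Friction and masses are not known exactly. Their poses are not given: they have to be found in the camera images.
- isolator: Lever isolator, fixed to the bench: grey steel housing 160 mm (its x) by 100 mm (its y) and 52 mm high on a dark plate 200 x 130 x 6 mm, with copper jaws on top. Origin: centre of its underside. z up. The lever swings in its xz plane, in the vertical plane y = 0.
- lever_hinge (a point): The hinge axis of the isolator's lever, along the isolator's y, at (45, 0, 65) mm in its frame, between steel cheeks 80 mm high. The lever has three sprung detents: off (0), half-thrown (0.85 rad) and on (1.70 rad). Between them it resists with up to about 0.65 N m (6 N at the bar); past the midpoint it snaps on into the next.
- lever_bar (a point): Centre of the black cross bar at the end of the isolator's lever: a round bar 20 mm thick and 84 mm long overall, parallel to the isolator's y, on a steel stem 12 mm thick; 115 mm from the hinge axis.
- isolator_lever (a joint): Angle of the isolator's lever, 0 = off stop, 1.70 = on stop. The bar stands 110 degrees minus this angle above the isolator's -x direction: off, the lever leans 20 degrees past upright to +x; on, it lies 13 degrees above level towards -x. Let go before 1.28 rad it springs back to half-thrown (0.85).
- test_stand: Lamp test stand, fixed to the bench: grey box 220 mm (its x) by 110 mm (its y) and 30 mm high. Origin: at the bench, under the clamp knob's axis, which is vertical; the box reaches from -65 to +155 mm in its x. A white ceramic socket with a lamp (60 mm across, 133 mm high) stands on it at x = +115 mm.
- knob_grip (a point): On the clamp knob's axis, at the height to grip it, 76 mm above the bench. The grip is an upright black bar 18 mm thick, 32 mm high (58 to 90 mm above the bench), reaching 38 mm from the axis at its blunt end and 55 mm at its round nose, from which a small steel pointer sticks out. The point turns with the knob: its -x axis points to the nose.
- clamp_knob (a joint): Angle of the clamp knob, growing clockwise seen from above, stops at 0 and 2.90 rad. At 0 the nose points to the stand's -x. Clicks every 0.58 rad, about 0.3 N m each; the last is at the stop, 2.90 (locked). Let go between clicks it springs to one of them. Steel pips 48 mm from the axis mark the first and last click. The turn needs more than one grasp.
- vise: Cast iron vise fixed to the bench, 130 x 110 mm and 113 mm high, with a bent steel wire gel frame 160 mm wide clamped upright in it, to 214 mm high. Leave alone. Origin: centre of its underside.
- hanging_bolt: Loose brass bolt, 100 mm long, head 32 mm across, lying on the bench. Leave alone. Origin: on the bench under its middle.
- disc_holder: Loose blue plastic ring-shaped color disc holder, 110 mm across, 70 mm hole, 14 mm thick, lying flat. Leave alone. Origin: centre of its underside.
- reflector: Loose pressed tin reflector, bowl shaped, 110 mm across, 45 mm high. Leave alone. Origin: centre of its underside.
Mind the look-alikes: they are no part of the job. Leave any green look-alike of the test_stand alone.

How it is judged (in metres and radians):
On the way, in this order (a step that is already met when the one before it is completed fails the run):
1. the clamp knob is at its last click while the isolator is still off (value of joint clamp_knob above 2.75 rad and value of joint isolator_lever below 0.15 rad), for 0.2 s.
2. the isolator's lever is home in its on detent (value of joint isolator_lever above 1.62 rad), for 0.2 s.
At the end, for the whole second after the job is handed in: The clamp knob rests at its last click (joint above 2.75 rad of 2.90) and the isolator's lever rests home in its on detent (joint above 1.62 rad of 1.70) (value of joint clamp_knob above 2.75 rad and value of joint isolator_lever above 1.62 rad and velocity of joint each of isolator_lever, clamp_knob below 0.05 rad/s); the robot touches nothing.
It fails at once if the isolator was thrown before the clamp knob was at its last click (value of joint isolator_lever above 0.4 rad and value of joint clamp_knob below 2.7 rad).
It fails at once if the bolt was moved by more than 25 mm (distance of hanging_bolt from where it was at the start of the episode above 0.025 m).
It fails at once if the disc holder was moved by more than 25 mm (distance of disc_holder from where it was at the start of the episode above 0.025 m).
It fails at once if the reflector was moved by more than 25 mm (distance of reflector from where it was at the start of the episode above 0.025 m).
It fails at once if the vise or its frame was struck (over 15 N) (contact force between vise and the arm above 15 N or contact force between vise and the fingers above 15 N).
It also fails if it takes over 72 s, if anything falls off the work surface, if the arm or the gripper's body presses on something with over 40 N, if the wrist force passes 120 N, or if a joint passes its speed limit or range.

## Working session

There is one attempt and no reset: what is moved stays moved. The work goes in short steps, each a Python script; the robot and the scene stay as the last script left them, time stands still between calls to the robot, and variables do not carry over. Pictures are saved under pics/ and viewed, at most 10 in all, crops included, and the job is handed in when it is done.

```bash
mkdir -p pics; ls; cat > h.py <<'E'
import numpy as np, cv2
from cell import bot, eoat, capture, camera_model, ticket
def save(n,f):
    im=capture(n); cv2.imwrite('pics/'+f,cv2.cvtColor(im,cv2.COLOR_RGB2BGR)); return im
def ray(n,uv):
    m=camera_model(n); K=np.array(m['intrinsics'],float); R=cv2.Rodrigues(np.array(m['rvec'],float))[0]; t=np.array(m['tvec'],float).ravel()
    d=R.T@np.linalg.solve(K,[uv[0],uv[1],1.]); return -R.T@t,d
def onz(n,uv,z):
    c,d=ray(n,uv); return c+d*(z-c[2])/d[2]
def tri(a,b):
    c1,d1=ray('top',a); c2,d2=ray('side',b)
    s=np.linalg.lstsq(np.c_[d1,-d2],c2-c1,rcond=None)[0]
    p,q=c1+s[0]*d1,c2+s[1]*d2; return (p+q)/2,np.linalg.norm(p-q)
def proj(n,P):
    m=camera_model(n); return cv2.projectPoints(np.array(P,float).reshape(-1,3),np.array(m['rvec'],float),np.array(m['tvec'],float),np.array(m['intrinsics'],float),None)[0].reshape(-1,2)
E
python3 - <<'E'
from h import *
save('top','t0.png');save('side','s0.png')
for n in('top','side'): c,d=ray(n,(320,240));print(n,c,d)
E
```

```text
pics
top [0.41302352 0.02894168 1.33055915] [ 0.06815106  0.01161532 -0.99770754]
side [0.22757235 0.99469761 1.39134133] [ 0.1648093  -0.59919077 -0.78358333]
```

View pics/t0.png

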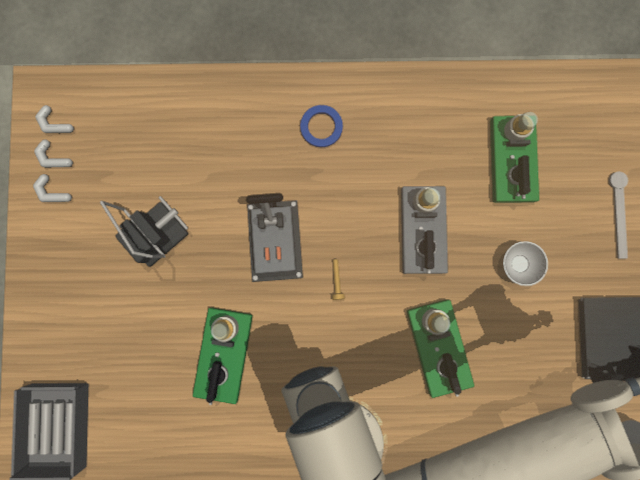

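View pics/s0.png

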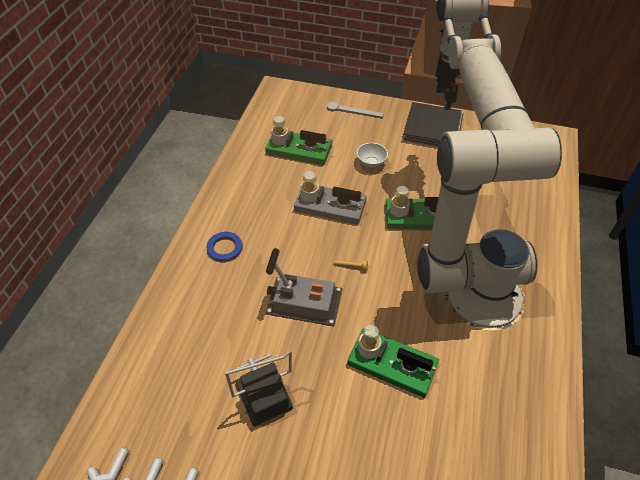

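The top view shows the grey stand at about (425,230) with its knob near (427,248), and the isolator at (274,240) with its bar near (265,198), off. The bolt is at (337,278), the vise at (152,235), and the green look-alikes are elsewhere. Next I'll enlarge the two areas.

```bash
python3 - <<'E'
from h import *
t=cv2.imread('pics/t0.png');s=cv2.imread('pics/s0.png')
a=cv2.resize(t[180:290,230:350],None,fx=3.2,fy=3.2,interpolation=cv2.INTER_CUBIC)
b=cv2.resize(t[180:290,380:500],None,fx=3.2,fy=3.2,interpolation=cv2.INTER_CUBIC)
cv2.imwrite('pics/crop.png',np.hstack([a,b]))
for uv in [(274,240),(427,248),(337,278),(152,235)]: print(onz('top',uv,0.05))
# masks: low saturation grey region in stand area
hsv=cv2.cvtColor(t,cv2.COLOR_BGR2HSV)
m=((hsv[...,1]<60)).astype(np.uint8)*255
for x0,y0,x1,y1,z in[(395,180,455,280,.03),(240,185,310,290,.006)]:
    mm=np.zeros_like(m);mm[y0:y1,x0:x1]=m[y0:y1,x0:x1]
    mm=cv2.morphologyEx(mm,cv2.MORPH_OPEN,np.ones((15,15)))
    c=max(cv2.findContours(mm,0,2)[0],key=cv2.contourArea)
    bx=cv2.boxPoints(cv2.minAreaRect(c));P=np.array([onz('top',p,z) for p in bx])
    print(bx.round(1).tolist(),P.round(4).tolist(),[np.linalg.norm(P[i]-P[i-1]).round(4) for i in range(4)])
E
```

```text
[0.50176003 0.15689948 0.05      ]
[ 0.47790902 -0.21822428  0.05      ]
[0.40703099 0.00329003 0.05      ]
[0.51746081 0.45737681 0.05      ]
[[402.0, 187.0], [445.0, 187.0], [445.0, 272.0], [402.0, 272.0]] [[0.6331, -0.1634, 0.03], [0.6318, -0.2713, 0.03], [0.4189, -0.2651, 0.03], [0.42, -0.1585, 0.03]] [np.float64(0.2131), np.float64(0.108), np.float64(0.213), np.float64(0.1066)]
[[246.5, 204.1999969482422], [296.3999938964844, 200.60000610351562], [302.1000061035156, 277.5], [252.10000610351562, 281.1000061035156]] [[0.5973, 0.2313, 0.006], [0.6052, 0.1036, 0.006], [0.4091, 0.0907, 0.006], [0.4013, 0.2169, 0.006]] [np.float64(0.1965), np.float64(0.128), np.float64(0.1965), np.float64(0.1265)]
```

View pics/crop.png

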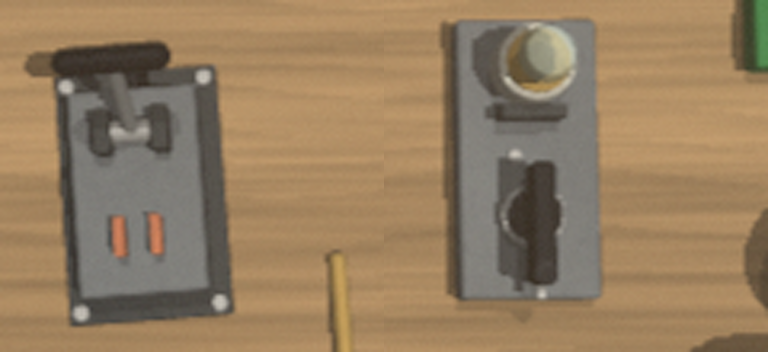

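The crop confirms the stand's lamp end is towards world +x and the knob nose points to -x, with pips visible ahead of the nose and at upper left. The isolator is yawed about 4° with its bar off towards +x. Next I'll refine the axis and bar from features and check them against the given sizes.

```bash
python3 - <<'E'
from h import *
t=cv2.imread('pics/t0.png');s=cv2.imread('pics/s0.png')
g=cv2.cvtColor(t,cv2.COLOR_BGR2GRAY);hsv=cv2.cvtColor(t,cv2.COLOR_BGR2HSV)
# knob bar (black) at z=.09
def dark(g,x0,y0,x1,y1,th):
    m=np.zeros_like(g);m[y0:y1,x0:x1]=(g[y0:y1,x0:x1]<th)*255
    m=cv2.morphologyEx(m,cv2.MORPH_OPEN,np.ones((3,3),np.uint8))
    return max(cv2.findContours(m,0,1)[0],key=cv2.contourArea)
for th in(45,55):
    c=dark(g,405,220,450,275,th);r=cv2.boundingRect(c);print('knob',th,r)
    p=c.reshape(-1,2);u=np.median(p[:,0]);
    for v in(p[:,1].min()-.5,p[:,1].max()+.5): print(onz('top',(u,v),.09).round(4))
for th in(45,60):
    c=dark(g,240,185,300,212,th);bx=cv2.boxPoints(cv2.minAreaRect(c));ctr=bx.mean(0)
    P=np.array([onz('top',q,.178) for q in bx]);print('bar',bx.round(1).tolist(),onz('top',ctr,.176).round(4),[np.linalg.norm(P[i]-P[i-1]).round(3) for i in range(4)])
# pips & screws: bright blobs
m=((g>165)&(hsv[...,1]<45)).astype(np.uint8)*255
n,l,st,ce=cv2.connectedComponentsWithStats(m)
for i in range(1,n):
    x,y=ce[i]
    if st[i,4]<40 and (395<x<455 or 240<x<310) and 180<y<285: print('blob',ce[i].round(1),st[i,4],onz('top',ce[i],.032 if x>395 else .006).round(4))
# copper jaws
print('predicted bar px',proj('top',[[.587,.167,.173],[.548,.164,.065]]).round(1),'knob axis pred',proj('top',[.4827,-.2145,.09]).round(1))
for x0,x1,z in((395,460,.03),(240,310,.006)):
    mm=(hsv[...,1]<60).astype(np.uint8)
    for y in (215,230,262):
        rr=np.where(mm[y,x0:x1])[0]+x0; print('row',y,rr.min(),rr.max(),onz('top',(rr.min()-.5,y),z).round(4),onz('top',(rr.max()+.5,y),z).round(4))
mm=(hsv[...,1]<60)
for x in(410,418,438): 
    rr=np.where(mm[175:285,x])[0]+175;print('col',x,rr.min(),rr.max(),onz('top',(x,rr.min()-.5),.03).round(4),onz('top',(x,rr.max()+.5),.03).round(4))
for y in (0,90,180,-180,-90):
    print(y,[None if q is None else np.round(q,1).tolist() for q in [bot.inverse_kinematics([.483,-.216,.076],[180,0,y])]])
print(bot.get_ee_rot(),bot.get_t())
E
```

```text
Traceback (most recent call last):
ValueError: max() iterable argument is empty
```

```bash
cat > m.py <<'E'
from h import *
t=cv2.imread('pics/t0.png')
g=cv2.cvtColor(t,cv2.COLOR_BGR2GRAY);hsv=cv2.cvtColor(t,cv2.COLOR_BGR2HSV)
print(g[225:275:3,428],g[245,405:447],g[190:206,265])
def dark(g,x0,y0,x1,y1,th):
    m=np.zeros_like(g);m[y0:y1,x0:x1]=(g[y0:y1,x0:x1]<th)*255
    return max(cv2.findContours(m,0,1)[0],key=cv2.contourArea)
for th in(50,60,70):
  try:
    c=dark(g,405,220,450,275,th);r=cv2.boundingRect(c);p=c.reshape(-1,2);u=np.median(p[:,0])
    print('knob',th,r,[onz('top',(u,v),.09).round(4).tolist() for v in(p[:,1].min()-.5,p[:,1].max()+.5)])
    c=dark(g,240,185,300,205,th);bx=cv2.boxPoints(cv2.minAreaRect(c));ctr=bx.mean(0)
    P=np.array([onz('top',q,.178) for q in bx]);print('bar',bx.round(1).tolist(),onz('top',ctr,.176).round(4),[np.linalg.norm(P[i]-P[i-1]).round(3) for i in range(4)])
  except ValueError: print(th,'none')
m=((g>150)&(hsv[...,1]<60)).astype(np.uint8)*255
n,l,st,ce=cv2.connectedComponentsWithStats(m)
for i in range(1,n):
    x,y=ce[i]
    if st[i,4]<40 and (395<x<455 or 240<x<310) and 180<y<285: print('blob',ce[i].round(1),st[i,4],onz('top',ce[i],.032 if x>395 else .006).round(4))
print('predicted bar px',proj('top',[[.587,.167,.173],[.548,.164,.065]]).round(1),'knob axis pred',proj('top',[.4827,-.2145,.09]).round(1))
mm=(hsv[...,1]<60)
for y in (215,230,262):
    rr=np.where(mm[y,390:460])[0]+390; print('row',y,rr.min(),rr.max(),onz('top',(rr.min()-.5,y),.03).round(4),onz('top',(rr.max()+.5,y),.03).round(4))
for x in(410,418,438): 
    rr=np.where(mm[175:285,x])[0]+175;print('col',x,rr.min(),rr.max(),onz('top',(x,rr.min()-.5),.03).round(4),onz('top',(x,rr.max()+.5),.03).round(4))
for y in (0,90,180,-90):
    q=bot.inverse_kinematics([.483,-.216,.076],[180,0,y]); print(y,None if q is None else np.round(q,1).tolist())
print(bot.get_ee_rot(),bot.get_t())
E
python3 m.py
```

```text
[125 128  60  62  63  65  64  61  64  62  61  61  65  68  62 141 124] [128 130 129 131 131 130 131 129 128 109  84  94 108  97  63  58  55  53
  53  53  53  51  61  62  64  65  64  61  56  65 101 125 124 127 128 128
 126 128 127 127 126 122] [142 140 144 112  69  55  52  58  59  54  52  50  58  96 104 101]
knob 50 (426, 267, 1, 1) [[0.4321, -0.207, 0.09], [0.4297, -0.2069, 0.09]]
bar [[248.0, 201.0], [248.5, 200.5], [249.5, 201.5], [249.0, 202.0]] [0.5803 0.2004 0.176 ] [np.float64(0.003), np.float64(0.002), np.float64(0.003), np.float64(0.002)]
knob 60 (420, 232, 9, 37) [[0.5152, -0.208, 0.09], [0.4274, -0.2057, 0.09]]
bar [[246.0, 194.0], [282.0, 194.0], [282.0, 204.0], [246.0, 204.0]] [0.5849 0.1663 0.176 ] [np.float64(0.022), np.float64(0.08), np.float64(0.022), np.float64(0.08)]
knob 70 (419, 231, 16, 38) [[0.5176, -0.2116, 0.09], [0.4273, -0.2092, 0.09]]
bar [[246.0, 194.0], [282.0, 194.0], [282.0, 204.0], [246.0, 204.0]] [0.5849 0.1663 0.176 ] [np.float64(0.022), np.float64(0.08), np.float64(0.022), np.float64(0.08)]
blob [293.3 203.5] 14 [0.5978 0.1117 0.006 ]
blob [250.2 206
[... 276 characters left out ...]
 14 [0.4103 0.2104 0.006 ]
predicted bar px [[263.9 198.3]
 [270.4 220.7]] knob axis pred [[428.6 245.1]]
row 215 402 445 [ 0.5623 -0.1605  0.03  ] [ 0.561  -0.2705  0.03  ]
row 230 402 446 [ 0.5246 -0.1597  0.03  ] [ 0.5233 -0.2719  0.03  ]
row 262 403 446 [ 0.4448 -0.1603  0.03  ] [ 0.4436 -0.2695  0.03  ]
col 410 187 272 [ 0.6341 -0.1835  0.03  ] [ 0.4186 -0.1783  0.03  ]
col 418 187 272 [ 0.6339 -0.2036  0.03  ] [ 0.4184 -0.1982  0.03  ]
col 438 186 272 [ 0.6358 -0.2539  0.03  ] [ 0.4178 -0.2477  0.03  ]
0 [-27.8, -3.6, 97.2, -0.0, 86.4, 62.2]
90 [-27.8, -3.6, 97.2, 0.0, 86.4, -27.8]
180 [-27.8, -3.6, 97.2, 0.0, 86.4, -117.8]
-90 None
[-1.79896098e+02 -7.32971440e-03  2.34249895e+01] 0.1
```

Axis at about (0.482, -0.2175), stand yaw about 0 (217 × 110 mm measured against 220 × 110). The isolator is at (0.504, 0.161), yaw 3.7°, and its predicted bar matches the one seen. Starting at yaw 180 (j6 about -118) leaves room for the whole turn.

```bash
python3 - <<'E'
from h import *
A=[.482,-.2175]
eoat.gripper_open()
bot.reach(A+[.25],[180,0,180])
print(bot.get_t(),np.round(bot.get_qpos(),1))
print(bot.move_l(A+[.078],vel=.1,contact_N=10),bot.get_ee_pos().round(4) if hasattr(bot.get_ee_pos(),'round') else bot.get_ee_pos())
f0=np.array(bot.get_ft_force())
eoat.clamp(40)
print(bot.get_gripper_width(),f0.round(1),np.round(bot.get_ft_force(),1),np.round(bot.get_ft_torque(),2),bot.get_finger_force(),bot.get_t())
q=np.array(bot.get_qpos(),float)
for d in(40,80):
    a=q.copy();a[5]+=d;bot.movej(a)
    print(d,np.round(bot.get_ft_force(),1),np.round(bot.get_ft_torque(),2),round(bot.get_gripper_width(),4),bot.get_t())
save('top','t1.png');save('side','s1.png')
a=cv2.imread('pics/t1.png')[180:300,370:500];b=cv2.imread('pics/s1.png')[150:270,270:400]
cv2.imwrite('pics/c1.png',cv2.resize(np.hstack([a,b]),None,fx=3,fy=3,interpolation=2))
E
```

```text
2.0583 [ -28.    -5.8   81.5   -0.   104.3 -117.9]
False [ 0.4823 -0.2177  0.0787]
0.017455896902691562 [-0.5 -0.2  0.2] [-0.4 -3.9  1. ] [-0.36  0.12 -0.03] 42.17008173465729 4.55
40 [-0.6 -2.2 -0.2] [-0.3  -0.01  0.21] 0.0176 5.2583
80 [-1.2 -3.4 -0.8] [-0.43 -0.01  0.16] 0.0173 5.9667
```

View pics/c1.png

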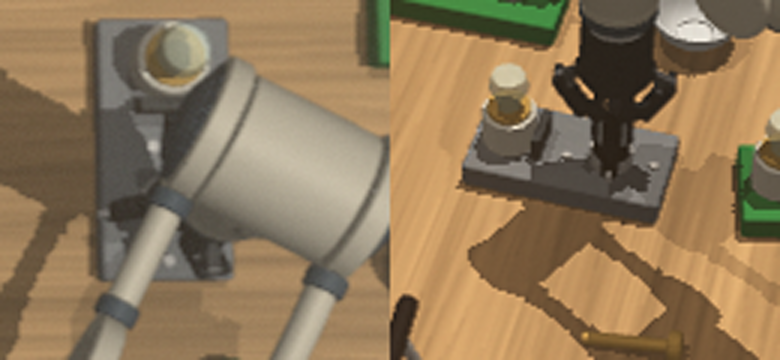

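The side view shows the gripper on the knob bar turned by about 80°, clear of the lamp, with low forces and the grip width steady at 17.4 mm. I'll continue to the stop.

```bash
python3 - <<'E'
from h import *
q=np.array(bot.get_qpos(),float)
for d in(35,35,16,2):
    q[5]+=d;bot.movej(q)
    print(q[5].round(1),np.round(bot.get_ft_force(),1),np.round(bot.get_ft_torque(),2),round(bot.get_gripper_width(),4),bot.get_t())
bot.dwell(.3)
eoat.gripper_open()
bot.move_l([.482,-.2175,.27],vel=.15)
bot.reach([.482,-.05,.30],[180,0,3.7])
save('top','t2.png');save('side','s2.png')
a=cv2.imread('pics/t2.png')[180:300,370:500];b=cv2.imread('pics/s2.png')[150:270,270:400]
cv2.imwrite('pics/c2.png',cv2.resize(np.hstack([a,b]),None,fx=3,fy=3,interpolation=2))
print(bot.get_t(),np.round(bot.get_qpos(),1))
E
```

```text
-3.1 [-1.7 -2.8  0.9] [-0.44  0.17  0.01] 0.0175 6.7
31.9 [-1.9 -2.3  0.7] [-0.38  0.28 -0.01] 0.0173 7.3333
47.9 [-3.5 -2.2  2.4] [-0.34  0.42 -0.1 ] 0.0172 7.7083
49.9 [-3.8 -2.   1.9] [-0.33  0.51  1.03] 0.0173 7.9583
11.1667 [-10.1 -11.5  81.7  -0.  109.9  76.3]
```

View pics/c2.png

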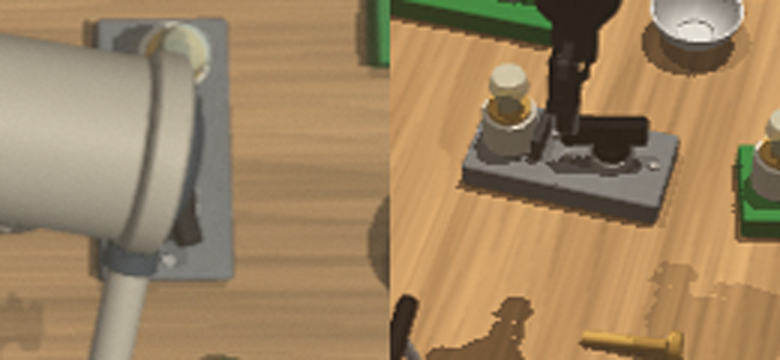

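The knob now points the other way and its end stop was felt (torque jumped to 1 N m). I'll move to the isolator and check the knob from above, unobstructed.

```bash
cat >> h.py <<'E'
Y=np.deg2rad(3.7)
def iso(x,z): return [.5041+x*np.cos(Y),.161+x*np.sin(Y),z]
ORI=[180,0,3.7]
E
python3 - <<'E'
from h import *
eoat.clamp(20)
bot.reach(iso(.125,.32),ORI)
save('top','t3.png');im=save('side','s3.png')
a=cv2.imread('pics/t3.png')[180:290,370:480];b=cv2.imread('pics/s3.png')[230:340,240:350]
cv2.imwrite('pics/c3.png',cv2.resize(np.hstack([a,b]),None,fx=3.5,fy=3.5,interpolation=2))
print(bot.get_t(),bot.get_gripper_width())
E
```

```text
13.0667 -9.238128561330805e-06
```

View pics/c3.png

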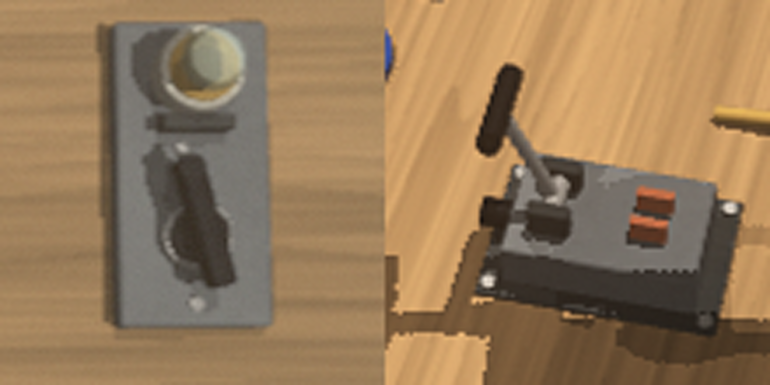

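The knob's nose and pointer sit at the last pip (crop (183,150)), about 13° off +x as expected. The lever is still off, so I'll throw it now.

```bash
python3 - <<'E'
from h import *
bot.move_l(iso(.125,.182),ORI,vel=.15,contact_N=10)
def bar(p): return 45-115*np.cos(p),65+115*np.sin(p)
def cmd(phi):
    p=np.deg2rad(phi)
    if phi>=61: x,z=bar(p);x+=10;z-=10
    else: x=45-100*np.cos(p)+6*np.sin(p);z=65+100*np.sin(p)+6*np.cos(p)
    return iso((x+11)/1000,(z+19)/1000)
for phi in(108,98,88,78,68,58,50,42,34,26,20,15):
    bot.move_l(cmd(phi),ORI,vel=.08); print(phi,np.round(bot.get_ft_force(),1),round(bot.get_t(),1))
print(bot.move_l(cmd(9),ORI,vel=.03,contact_N=25),bot.get_ee_pos(),np.round(bot.get_ft_force(),1),cmd(12.6))
bot.dwell(.3)
save('side','s4.png')
cv2.imwrite('pics/c4.png',cv2.resize(cv2.imread('pics/s4.png')[220:350,220:370],None,fx=4,fy=4,interpolation=2))
E
```

```text
108 [0.1 0.7 1.5] 14.6
98 [6.1 0.6 4.4] 15.0
88 [1.4 0.5 0.4] 15.4
78 [ 0.9  0.6 -0.3] 15.8
68 [-0.7 -0.2 -0.1] 16.2
58 [ 0.3 -0.2  0.6] 16.5
50 [4.3 0.3 3.3] 16.9
42 [ 0.  -0.8  4.2] 17.2
34 [ 0.2 -0.4 -0.2] 17.5
26 [-0.1  0.6 -0.8] 17.8
20 [-0.3 -0.2 -0.6] 18.1
15 [-1.  -0.   0.1] 18.4
False [0.46409776 0.15851121 0.10966753] [-2.1 -0.9 15.6] [np.float64(0.463901148021674), np.float64(0.15840045685248227), np.float64(0.11166982471128674)]
```

View pics/c4.png

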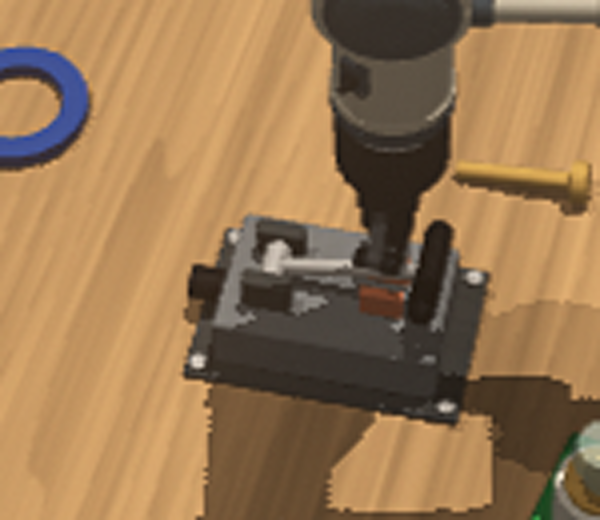

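The lever lies down at on, with its bar near crop (435,270), and the fingers press on the stem against a firm 15 N. I'll press a little more, lift off and check.

```bash
python3 - <<'E'
from h import *
p=np.array(bot.get_ee_pos(),float)
print(bot.move_l((p-[0,0,.010]).tolist(),ORI,vel=.03,contact_N=20),np.round(bot.get_ft_force(),1),bot.get_ee_pos())
bot.dwell(.3)
bot.move_l((p+[0,0,.003]).tolist(),ORI,vel=.05)
bot.move_l((p+[.02,0,.20]).tolist(),ORI,vel=.15)
bot.reach([.45,-.03,.36],ORI)
bot.dwell(.3)
save('top','t5.png');save('side','s5.png')
a=cv2.imread('pics/t5.png')[180:290,230:350];b=cv2.imread('pics/s5.png')[150:340,220:400]
cv2.imwrite('pics/c5.png',np.hstack([cv2.resize(a,(393,360),interpolation=2),cv2.resize(b,(341,360),interpolation=2)]))
print('on bar pred side',proj('side',iso(.045-.115*np.cos(np.deg2rad(12.6)),.065+.115*np.sin(np.deg2rad(12.6)))).round(1),'half',proj('side',iso(-.011,.165)).round(1),np.round(bot.get_ft_force(),1),bot.get_t())
g=cv2.imread('pics/s5.png',0)
m=np.zeros_like(g);m[265:310,315:345]=(g[265:310,315:345]<60)*255
c=max(cv2.findContours(m,0,1)[0],key=cv2.contourArea);print(cv2.minAreaRect(c))
E
```

```text
True [-0.2 -1.3  6.9] [0.46507793 0.15860557 0.10997394]
on bar pred side [[327.3 287.7]] half [[307.  268.6]] [0.4 0.1 0.3] 22.6667
((325.60003662109375, 288.3000183105469), (12.969194412231445, 27.72724151611328), 26.56505012512207)
```

View pics/c5.png

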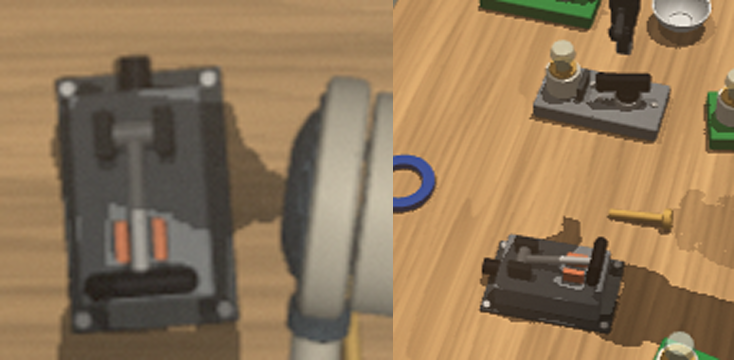

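The bar is at (325.6, 288.3), against (327.3, 287.7) predicted for on. The knob is still at its last click, the bolt and disc have not moved, and the arm is clear. I'll hand it in.

```bash
python3 -c "
from h import *
print(ticket.sign_off())"
```

```text
the job is handed in; nothing more can be done
None
```

I turned the clamp knob to its last click with the isolator still off, then threw the lever home to on, let go of everything and handed the job in at about 23 s; the camera checks agreed, but sign-off returned no verdict.

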